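Close up the gauge test station

TASK

Get the gauge test station ready for pressure: push the gauge carrier fully home against the rear stop of the station, then lower the yellow guard gently all the way down onto its stops without slamming it or pressing hard on it, and then swing the blue valve lever all the way round to its stop. Leave the other things on the bench where they are.

Things in the scene. Friction and masses are not known exactly. Their poses are not given: they have to be found in the camera images.
- station: Fixed white gauge test station 280 x 180 mm, deck top 50 mm above the bench. Origin on the bench under it; its +x points away from the robot, y left; base spans x -130..150 mm. Two rails along x (18 mm high, 108 mm apart) guide the carrier; dark rear stop face at x = 110 mm. Hinge posts at x = 135 mm; two padded posts at x = -18 mm, y +-78 (tops 118 mm) are the guard's stops
- carrier: Loose gauge carrier, 0.4-0.85 kg, on the deck between the rails, 50-70 mm short of home: plate 150 (x) x 100 x 12 mm, round steel gauge on it (90 mm across, top 58 mm above the underside), orange upright flange (90 mm wide, top 40 mm above the underside) across the robot-side end. Origin: centre of the underside, x as the station's. Fully home: origin 35 mm to +x of the station's
- carrier_push (a point): Middle of the outer face (robot side) of the orange flange, 75 mm from the carrier's origin, 25 mm above the deck: push here along the station's +x. Sliding takes 2 to 10 N
- guard (a joint): Angle of the yellow guard: 0 = down on its stops (level), grows as it is raised; starts at 1.15-1.35 rad, limit 1.45. Stiff hinge: it stays where it is left; 0.5 to 5 N at its front edge lowers it; pressed on its rubber stops it yields 1 mm per 4 N. While open, its upper face looks away from the robot: push it from behind at first, then from above
- guard_hinge (a point): Middle of the guard's hinge line, 130 mm ahead (+x) of the station's origin and 122 mm above the bench; the hinge runs along the station's y. The guard's underside at angle 0 lies at this height; z axis is the guard's upward normal, the guard extends along its -x
- guard_front (a point): Middle of the front strip of the guard's upper face, 146 mm from the hinge line (moves with the guard). Guard: yellow frame 160 x 170 mm, 8 mm thick, clear window in the middle, lip hanging 20 mm below its front edge
- valve: Fixed isolation valve on a 90 x 90 mm foot, 86 mm high, to the left or right of the station. Origin on the bench under the lever's upright axis. Its +x points roughly away from the robot
- lever (a joint): Angle of the blue valve lever about the upright axis: 0 = lever points along the valve's +y, grows clockwise seen from above, 1.571 = at its stop, pointing along the valve's +x. Starts at 0 to 0.3 rad. Stiff: it stays where it is left, and takes about 2.5 N at the blue grip
- lever_grip (a point): Centre of the blue grip, 85 mm from the lever's axis, 95 mm above the bench. The grip is 75 mm long (43 to 118 mm from the axis), 26 mm wide, 22 mm high; the bench under it is free outside the valve's foot
- indicator: Blue reference indicator box 100 x 110 x 75 mm, fixed, on the other side of the station from the valve. Not needed
- spare_gauge: Loose spare gauge lying dial up, 90 mm across, 38 mm high, brass stem to its -x, beyond the left side of the station. Bystander; origin under its centre
- wrench: Wrench 170 mm long lying on the bench at the far right. Bystander
- screwdriver: Screwdriver 180 mm long, red handle, lying on the bench at the left. Bystander
- bottle: Green bottle with blue cap, 60 mm across, 150 mm high, beyond the right side of the station. Bystander; origin under its centre

How it is judged:
By the outcome, as a careful person would: the job done as asked, in the order asked, and still so for the second after the job is handed in, with the robot touching nothing.
It also fails if it takes over 72 s, if anything falls off the work surface, if the arm or the gripper's body presses on something with over 40 N, if the wrist force passes 120 N, or if a joint passes its speed limit or range.

ROBOT

A 7-joint arm with a two-finger parallel gripper is mounted at the origin on the work surface. World frame = base frame: x ahead of the robot, y to its left, z up, the work surface at z = 0. Lengths are in m, angles in rad, forces in N, time in s.
With the tool pointing down it reaches from about 0.4 to 0.9 m from the base axis. Payload 5.6 kg.
Tool frame: the origin (TCP) lies at the very end of the fingers, on their centre line; the grasp point (between the pads) lies 19 mm behind it; z points along the fingers, y is the line along which they close (so a half turn about z gives the same grasp; the last joint's range is limited). The gripper opens to 92 mm and grips with 3 to 60 N. Pads are 20 mm wide; open, the fingers measure 128 mm over their backs; the gripper's body (75 mm by 189 mm) begins 69 mm behind the grasp point.
Start: joints at [1.18, 0.468, -0.012, 1.603, 0.006, 1.071, -0.056], TCP at [0.221, -0.611, 0.215] pointing down, gripper open.
Joint ranges: [-2.53, 2.53], [-0.31, 2.02], [-1.57, 1.55], [0.28, 2.44], [-1.29, 4.43], [0.15, 1.84], [-2.92, 2.92]. Speed limits (rad/s): [2.57, 2.57, 3.14, 3.14, 3.14, 3.14, 3.14].

INTERFACE

Orientations are given as [roll, pitch, yaw] about the fixed x, y, z axes, in that order (R = Rz(yaw) Ry(pitch) Rx(roll)).
In Python, from plant import monitor, read_camera, camera_params, job gives the robot as it stands. The module is installed in compiled form; this text tells all that it offers.
- The arm moves only by the tool arm_command, never from a script. Its argument "series" is a list that holds one entry, the list of rows, each a list of 7 numbers: the finger opening in cm, from 0 to 9.19, then the shift along the tool's x, y, z in cm, then the turn, a rotation vector about the tool's x, y, z in rad. A call has 1 to 8 rows; each row is the pose to reach, as a shift and turn from the pose commanded when the call began, along the tool's axes at that moment; what a row does not reach only later rows make up. A row lasts 1/12 s, in which the tool goes at most 41.7 mm and 7.16 degrees, less where a joint would pass 70% of its speed; a pose out of reach is approached as far as the arm can. A call with a gripper value outside its range is refused whole. The fingers move at their own pace and stop on an object; "newtons" is the grip in N (left out, the last holds). Time passes only in rows, so rows that repeat a pose let the fingers close. It gives the time, the measured TCP pose, the force, the opening and the grip force at its end, in the units of the state.
- monitor.state(): the state, without advancing time (a new reading comes with each control period).
- read_camera(name): name is "side" or "top" or "wrist"; returns the picture (400x640x3 uint8, red, green, blue); there is no depth.
- camera_params(name): a dict with "intrinsics" (3x3 intrinsics, pixels), "k1" (the pictures are not rectified: a ray, as slopes to the right and down, at radius r is drawn at 1 + k1 r^2 times it, then the intrinsics apply), "position" and "attitude" of the camera in the world. Camera axes: x right, y down, z forward; pixel columns grow to the right and rows downward; lengths in m; the calibration is good to about 2 mm. A picture is of the moment at which its call begins: read the wrist's pose just before it. camera_params takes no time and is no camera call; for the wrist camera it gives the pose at the moment of the call.
- job.close_job(): hands the job in; it is judged then, once.
The state is a dict: "clock": time; "joint_positions": joint angles; "joint_vel": joint speeds; "joint_torque": joint torques, N m; "ee_pos": TCP position; "eef_rot": TCP orientation; "force": force on the tool from outside, world axes, zero at the start; "moment": the same for the moment, N m; "gripper_width": opening from 0.0 (shut) to 1.0 (fully open); "grasp_force": force on a finger pad.
Only numpy, scipy, OpenCV 4.12 (cv2) and the standard library are available. Lean on these libraries where they do the work, as an engineer would, in place of code of your own. Each camera call takes 0.05 s, during which the arm holds its last target. There are 200 camera calls.

## Working session

There is one attempt and no reset: what is moved stays moved. The work goes in short steps, Python scripts to look and compute and a tool call to move; the robot and the scene stay as the last step left them, time stands still between calls to the robot, and variables do not carry over. Pictures are saved under pics/ and viewed, at most 10 in all, crops included, and the job is handed in when it is done.

Besides the shell and the picture viewer there is one more tool, called after "Call:" as name(argument=value, ...), one argument or row to a line, values as JSON. arm_command: Moves the arm, as the interface text tells. Its arguments: {"type":"object","properties":{"series":{"type":"array","items":{"type":"array","items":{"type":"array","items":{"type":"number"}}}},"newtons":{"type":"number"}},"required":["series"]}

```bash
mkdir -p pics; python3 - <<'E'
from plant import monitor, read_camera, camera_params, job
import cv2,numpy as np
s=monitor.state(); print(s['clock'],s['ee_pos'],s['eef_rot'],s['force'])
for n in ['side','top']:
    im=read_camera(n); cv2.imwrite(f'pics/{n}0.png',im[:,:,::-1]); print(n,camera_params(n))
E
```

```text
0.0 [ 0.22126787 -0.61056298  0.21362345] [-3.13982861e+00  1.20170622e-04  3.47691365e-01] [-0.54682717 -0.19534082  0.20736289]
side {'intrinsics': array([[513.27922324,   0.        , 315.99226895],
       [  0.        , 513.27922324, 191.54033133],
       [  0.        ,   0.        ,   1.        ]]), 'k1': -0.13553386957266858, 'position': array([-0.19038306,  1.17936657,  1.02755118]), 'attitude': array([-2.14362463e+00, -3.04214816e-04, -2.55148175e+00])}
top {'intrinsics': array([[368.40400375,   0.        , 316.81128697],
       [  0.        , 368.40400375, 203.38893869],
       [  0.        ,   0.        ,   1.        ]]), 'k1': -0.03256817747579135, 'position': array([ 0.41328361, -0.00435307,  1.11952572]), 'attitude': array([-2.95432528, -0.00790031, -1.54578609])}
```

View pics/top0.png

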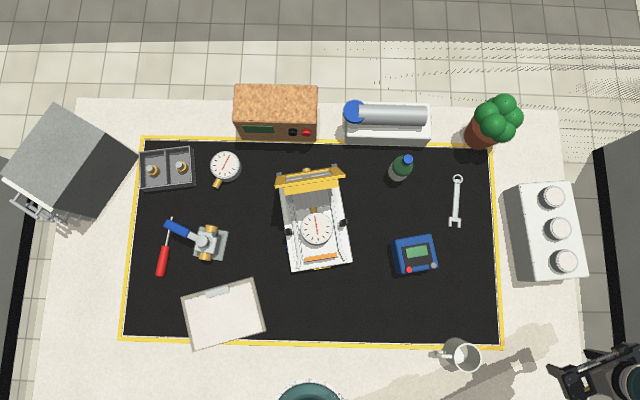

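View pics/side0.png

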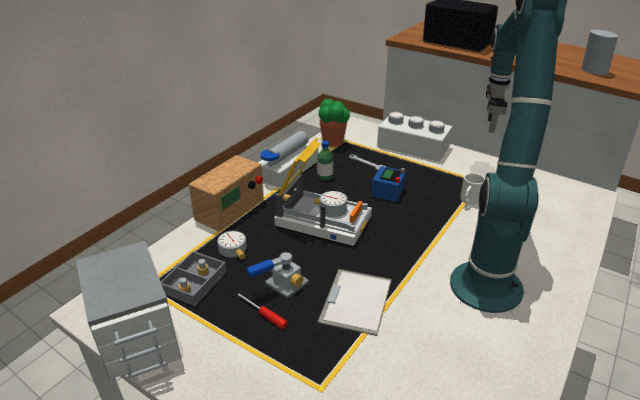

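The top view shows the station at about (316,230), guard raised at (310,178), valve at (208,241) with its lever to upper left (168,226), and indicator on the right (415,253). The side view confirms this.

```bash
cat > h.py <<'E'
import numpy as np, cv2
from scipy.spatial.transform import Rotation as R
from plant import monitor, read_camera, camera_params, job
def ray(n,uv,P=None):
    P=P or camera_params(n); K=P['intrinsics']
    d=np.array([(uv[0]-K[0,2])/K[0,0],(uv[1]-K[1,2])/K[1,1]]); s=d.copy()
    for _ in range(20): s=d/(1+P['k1']*(s@s))
    return np.array(P['position']), R.from_euler('xyz',P['attitude']).apply([s[0],s[1],1])
def onz(n,uv,z,P=None):
    o,d=ray(n,uv,P); return o+d*(z-o[2])/d[2]
def two(a,uva,b,uvb):
    o1,d1=ray(a,uva);o2,d2=ray(b,uvb)
    t=np.linalg.lstsq(np.c_[d1,-d2],o2-o1,rcond=None)[0]
    p,q=o1+t[0]*d1,o2+t[1]*d2; return (p+q)/2,np.linalg.norm(p-q)
E
python3 - <<'E'
from h import *
t=cv2.imread('pics/top0.png');s=cv2.imread('pics/side0.png')
a=cv2.resize(t[155:280,265:365],(480,600),interpolation=cv2.INTER_CUBIC) # x4.8
b=cv2.resize(s[130:250,265:385],(300,300),interpolation=cv2.INTER_CUBIC) # x2.5
c=cv2.resize(t[200:275,150:240],(320,267),interpolation=cv2.INTER_CUBIC)
o=np.zeros((600,800,3),np.uint8);o[:,:480]=a;o[:300,480:780]=b;o[310:577,480:800]=c
cv2.imwrite('pics/c1.png',o)
for n,im in(('top',t),('side',s)):
    h=cv2.cvtColor(im,cv2.COLOR_BGR2HSV)
    for nm,lo,hi in(('blue',(100,150,60),(125,255,255)),('orange',(5,140,120),(19,255,255)),('yellow',(19,130,100),(32,255,255)),('white',(0,0,150),(180,40,255))):
        k,l,st,ce=cv2.connectedComponentsWithStats(cv2.inRange(h,lo,hi))
        for i in range(1,k):
            x,y,w,hh,ar=st[i]
            if ar>25 and (150<x<365 if n=='top' else 240<x<385) and 130<y<300:
                r=cv2.minAreaRect(np.argwhere(l==i)[:,::-1].astype(np.float32)); print(n,nm,ar,ce[i].round(1),cv2.boxPoints(r).round(1).tolist())
E
```

```text
top blue 242 [176.  227.9] [[162.39999389648438, 226.1999969482422], [166.60000610351562, 217.8000030517578], [189.39999389648438, 229.1999969482422], [185.1999969482422, 237.60000610351562]]
top orange 124 [320.7 256.8] [[304.70001220703125, 257.3999938964844], [335.8999938964844, 252.39999389648438], [336.5, 256.20001220703125], [305.29998779296875, 261.20001220703125]]
top yellow 104 [327.9 140.9] [[310.0, 139.0], [344.0, 139.0], [344.0, 142.0], [310.0, 142.0]]
top yellow 34 [288.5 141. ] [[305.0, 141.0], [305.0, 141.0], [272.0, 141.0], [272.0, 141.0]]
top yellow 29 [182.4 167.4] [[176.0, 168.0], [182.5, 161.5], [187.0, 166.0], [180.5, 172.5]]
top yellow 1081 [309.5 181. ] [[272.0, 173.39999389648438], [343.1000061035156, 162.10000610351562], [346.79998779296875, 185.1999969482422], [275.6000061035156, 196.39999389648438]]
top yellow 26 [218.5 183.5] [[215.39999389648438, 187.3000030517578], [219.0, 179.0], [221.39999389648438, 180.0], [217.8000030517578, 188.39999389648438]]
top yellow 28 [313.1 209.2] [[309.8999938964844, 207.39999389648438], [315.29998779296875, 206.30000305175
[... 5466 characters left out ...]
 98 [340.5 232.2] [[326.3999938964844, 230.39999389648438], [327.20001220703125, 227.10000610351562], [355.20001220703125, 234.10000610351562], [354.3999938964844, 237.39999389648438]]
side white 87 [282.7 257.2] [[271.6000061035156, 256.5], [289.1000061035156, 251.10000610351562], [291.1000061035156, 257.70001220703125], [273.6000061035156, 263.1000061035156]]
side white 56 [291.7 269.2] [[282.29998779296875, 273.8999938964844], [292.29998779296875, 261.3999938964844], [299.0, 266.79998779296875], [289.0, 279.20001220703125]]
side white 27 [277.6 267. ] [[273.5, 266.5], [280.70001220703125, 264.1000061035156], [281.79998779296875, 267.3999938964844], [274.6000061035156, 269.79998779296875]]
```

View pics/c1.png

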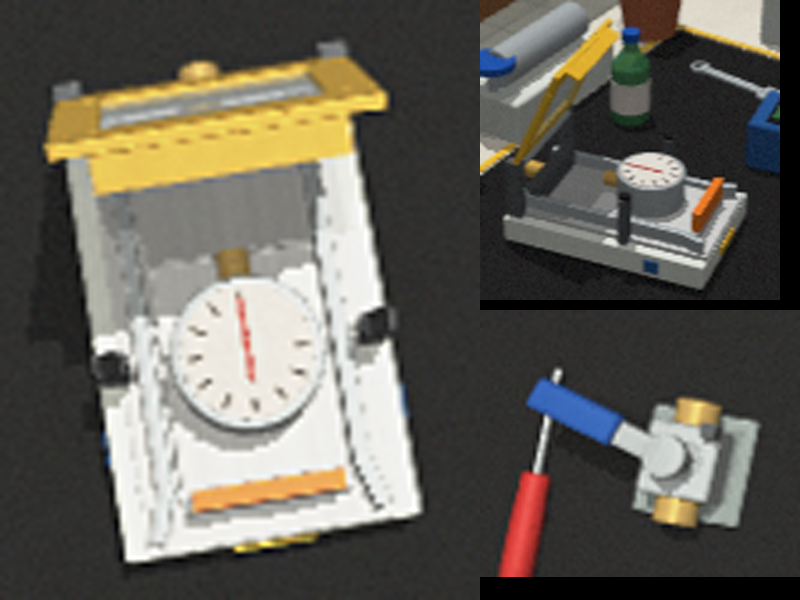

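The crop shows station near corners at about (291.5,272.3) and (352.9,261.9), pad posts at about (288.3,229.5) and (343.2,221.5), gauge centre (316.9,228.5), orange flange (304.7–336.5, about 257), valve axis (~(203.5,242)), and grip (176,228).

```bash
python3 - <<'E'
from h import *
np.set_printoptions(precision=4,suppress=True)
T=lambda u,v,z:onz('top',(u,v),z)
L,Rr=T(291.5,272.3,.05),T(352.9,261.9,.05); print('near corners',L,Rr,np.linalg.norm(L-Rr))
d=L-Rr; y1=np.arctan2(-d[0],d[1])
p,q=T(288.3,230,.118),T(343.2,222,.118); e=p-q; y2=np.arctan2(-e[0],e[1]); print('posts',p,q,np.linalg.norm(e),'yaw',y1,y2)
y=y1; ux=np.array([np.cos(y),np.sin(y),0])
print('station o from corners',(L+Rr)/2+ux*.13,'from posts',(p+q)/2+ux*.018)
print('gauge',T(316.9,228.5,.108),'flange top',T(320.4,256.2,.09))
for a in((304.7,257.4),(335.9,252.4),(336.5,256.2),(305.3,261.2)):print(T(*a,.09))
# valve
print('hub',T(265-115+(668-480)/3.556,200+(457-310)/3.556,.1),'grip',T(176,227.9,.106), two('top',(176,227.9),'side',(259.6,267.7)))
# valve foot rect corners (top z~0.01): right edge
print('foot',T(228.6,231.3,.01),T(223,259.8,.01))
# guard corners
print('guard',two('top',(275.6,187.5),'side',(295.5,159.5)),two('top',(345,176),'side',(320,142)))
s=cv2.imread('pics/top0.png')
E
```

```text
near corners [0.4139 0.0595 0.05  ] [ 0.4478 -0.1157  0.05  ] 0.17844600633063845
posts [0.5273 0.0684 0.118 ] [ 0.5532 -0.0812  0.118 ] 0.15182439099885384 yaw 0.19058966907878233 0.17161568382514264
station o from corners [ 0.5585 -0.0035  0.05  ] from posts [ 0.5579 -0.003   0.118 ]
gauge [ 0.5346 -0.0096  0.108 ] flange top [ 0.4599 -0.0213  0.09  ]
[0.4555 0.0221 0.09  ]
[ 0.4714 -0.0641  0.09  ]
[ 0.461  -0.0659  0.09  ]
[0.4451 0.0201 0.09  ]
hub [0.4915 0.3048 0.1   ] grip [0.526  0.3807 0.106 ] (array([0.5271, 0.3843, 0.0964]), np.float64(1.9942393083144624e-05))
foot [0.5308 0.2565 0.01  ] [0.4451 0.2675 0.01  ]
guard (array([0.6107, 0.0917, 0.2716]), np.float64(0.0022299424939989667)) (array([ 0.6419, -0.0767,  0.2514]), np.float64(0.01232857321002299))
```

Call:
arm_command(
  series=[
    [[0,2.3,-3,0,0,0,0.01],[0,4.7,-6,0,0,0,0.02],[0,7,-9,0,0,0,0.03],[0,9.4,-12,0,0,0,0.04],[0,11.7,-15,0,0,0,0.05],[0,14.1,-18,0,0,0,0.06],[0,16.4,-21,0,0,0,0.07],[0,18.8,-24,0,0,0,0.08]],
  ],
)

```text
clock: 0.77
ee_pos: [0.3164, -0.3195, 0.2144]
eef_rot: [-3.141, 0.0, 0.267]
force: [2.0, -0.3, 0.7]
gripper_width: 0.441
grasp_force: 0.0
```

```bash
cat >> h.py <<'E'
O=np.array([.558,-.003,0]); YAW=.185
S=R.from_euler('z',YAW)
def st():
    s=monitor.state(); T=R.from_euler('xyz',s['eef_rot'])
    print('t',round(s['clock'],2),'world',s['ee_pos'].round(4),'station',S.inv().apply(s['ee_pos']-O).round(4),'F_st',S.inv().apply(s['force']).round(2),'w',s['gripper_width'],'rpy',np.round(s['eef_rot'],3)); return s,T
def go(w,yaw=YAW):
    s,T=st(); G=R.from_euler('xyz',[np.pi,0,yaw])
    print('shift cm',(T.inv().apply(np.array(w)-s['ee_pos'])*100).round(2),'turn',(T.inv()*G).as_rotvec().round(3))
def gs(p,yaw=YAW): go(O+S.apply(p),yaw)
E
python3 -c "
from h import *
gs([-.15,0,.215])"
```

```text
t 0.77 world [ 0.3164 -0.3195  0.2144] station [-0.2957 -0.2666  0.2144] F_st [ 1.94 -0.64  0.66] w 0.44060242022871815 rpy [-3.141  0.     0.267]
shift cm [ 16.71 -25.38  -0.06] turn [-0.     0.     0.082]
```

Call:
arm_command(
  series=[
    [[0,2.1,-3.2,0,0,0,0.01],[0,4.2,-6.3,0,0,0,0.02],[0,6.3,-9.5,0,0,0,0.03],[0,8.4,-12.7,0,0,0,0.04],[0,10.4,-15.9,0,0,0,0.05],[0,12.5,-19,0,0,0,0.06],[0,14.6,-22.2,0,0,0,0.07],[0,16.7,-25.4,0,0,0,0.082]],
  ],
)

```text
clock: 1.43
ee_pos: [0.4103, -0.0305, 0.2146]
eef_rot: [3.141, -0.0, 0.185]
force: [1.2, 0.0, -0.7]
gripper_width: 0.003
grasp_force: 0.0
```

```bash
python3 -c "
from h import *
gs([-.145,0,.064])"
```

```text
t 1.43 world [ 0.4103 -0.0305  0.2146] station [-1.503e-01  1.000e-04  2.146e-01] F_st [ 1.15 -0.17 -0.72] w 0.0027107056149464678 rpy [ 3.141 -0.     0.185]
shift cm [ 0.53  0.   15.06] turn [ 0. -0. -0.]
```

Down, then forward to just short of contact.

Call:
arm_command(
  series=[
    [[0,0,0,3,0,0,0],[0,0,0,6,0,0,0],[0,0,0,9,0,0,0],[0,0,0,12,0,0,0],[0,0.3,0,14,0,0,0],[0,0.5,0,15,0,0,0],[0,1.0,0,15,0,0,0],[0,1.5,0,15,0,0,0]],
  ],
)

```text
clock: 2.1
ee_pos: [0.4256, -0.0293, 0.0648]
eef_rot: [-3.141, 0.0, 0.186]
force: [0.1, 0.5, 0.5]
gripper_width: 0.002
grasp_force: 0.0
```

Call:
arm_command(
  series=[
    [[0,0.5,0,0,0,0,0],[0,1,0,0,0,0,0],[0,1.5,0,0,0,0,0],[0,2.0,0,0,0,0,0],[0,2.5,0,0,0,0,0],[0,3,0,0,0,0,0],[0,3.5,0,0,0,0,0],[0,4,0,0,0,0,0]],
  ],
)

```text
clock: 2.77
ee_pos: [0.4642, -0.0222, 0.0645]
eef_rot: [3.142, 0.001, 0.186]
force: [-5.1, -1.1, 4.4]
gripper_width: 0.004
grasp_force: 2.4
```

```bash
python3 - <<'E'
from h import *
gs([-.05,0,.064])
t=read_camera('top'); w=read_camera('side')
o=np.zeros((600,800,3),np.uint8);o[:,:480]=cv2.resize(t[155:280,265:365,::-1],(480,600));o[:320,480:800]=cv2.resize(w[130:250,265:385,::-1],(320,320))
cv2.imwrite('pics/c2.png',o)
E
```

```text
t 2.77 world [ 0.4642 -0.0222  0.0645] station [-0.0957 -0.0016  0.0645] F_st [-5.25 -0.13  4.38] w 0.004348793089391821 rpy [3.142e+00 1.000e-03 1.860e-01]
shift cm [ 4.57 -0.16  0.04] turn [0.    0.001 0.001]
```

View pics/c2.png

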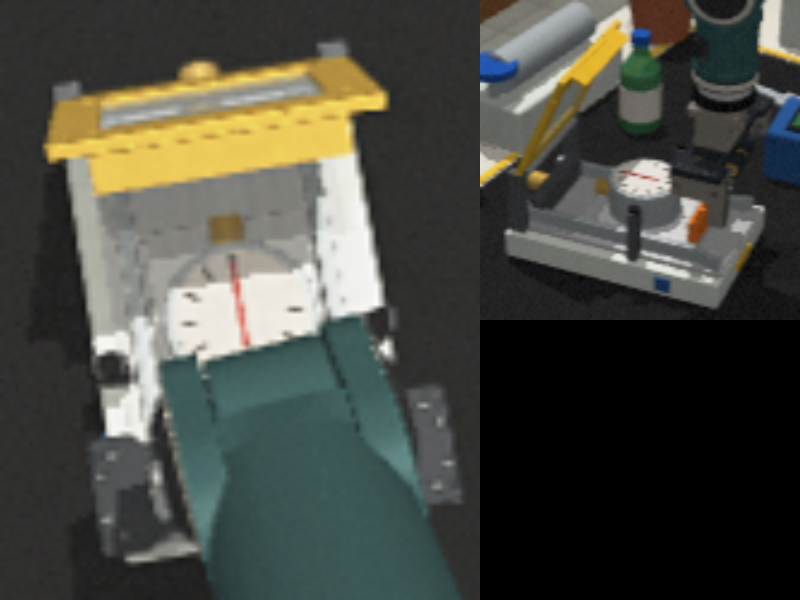

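The picture shows the closed fingers against the orange flange (about 700,222 in the crop), and the gauge has moved forward. I'll keep pushing.

Call:
arm_command(
  series=[
    [[0,0.5,0,0,0,0,0],[0,1,0,0,0,0,0],[0,1.5,0,0,0,0,0],[0,2.0,0,0,0,0,0],[0,2.5,0,0,0,0,0],[0,3,0,0,0,0,0],[0,3.4,0,0,0,0,0],[0,3.7,0,0,0,0,0]],
  ],
)

```text
clock: 3.53
ee_pos: [0.5014, -0.0151, 0.0645]
eef_rot: [-3.141, -0.0, 0.186]
force: [-1.5, -0.8, -0.4]
gripper_width: 0.006
grasp_force: 1.2
```

Call:
arm_command(
  series=[
    [[0,0.1,0,0,0,0,0],[0,0.2,0,0,0,0,0],[0,0.3,0,0,0,0,0],[0,0.4,0,0,0,0,0],[0,0.5,0,0,0,0,0]],
  ],
)

```text
clock: 3.95
ee_pos: [0.5058, -0.0144, 0.0646]
eef_rot: [3.142, -0.0, 0.186]
force: [-1.2, 0.4, -0.3]
gripper_width: 0.003
grasp_force: 1.0
```

```bash
python3 -c "
from h import *
gs([-.05,0,.064])"
```

```text
t 3.95 world [ 0.5058 -0.0144  0.0646] station [-0.0534 -0.0016  0.0646] F_st [-1.14  0.62 -0.28] w 0.0029769519351599215 rpy [ 3.142 -0.     0.186]
shift cm [ 0.34 -0.16  0.06] turn [ 0.    -0.     0.001]
```

Call:
arm_command(
  series=[
    [[0,0.1,0,0,0,0,0],[0,0.2,0,0,0,0,0],[0,0.3,0,0,0,0,0],[0,0.4,0,0,0,0,0]],
  ],
)

```text
clock: 4.28
ee_pos: [0.5096, -0.0136, 0.0645]
eef_rot: [3.142, 0.0, 0.186]
force: [-2.1, -0.3, -0.4]
gripper_width: 0.005
grasp_force: 1.2
```

Call:
arm_command(
  series=[
    [[0,0.1,0,0,0,0,0],[0,0.2,0,0,0,0,0],[0,0.3,0,0,0,0,0]],
  ],
)

```text
clock: 4.53
ee_pos: [0.5106, -0.0134, 0.0645]
eef_rot: [3.141, 0.005, 0.186]
force: [-10.3, -1.4, 8.1]
gripper_width: 0.004
grasp_force: 5.0
```

Call:
arm_command(
  series=[
    [[0,0.1,0,0,0,0,0],[0,0.2,0,0,0,0,0],[0,0.2,0,0,0,0,0]],
  ],
)

```text
clock: 4.78
ee_pos: [0.5106, -0.0135, 0.0642]
eef_rot: [3.141, 0.009, 0.185]
force: [-12.5, -1.9, 10.0]
gripper_width: 0.004
grasp_force: 6.4
```

Call:
arm_command(
  series=[
    [[0,-0.3,0,0,0,0,0],[0,-0.8,0,0,0,0,0],[0,-2,0,0,0,0,0],[0,-4,0,0,0,0,0],[0,-6,0,-3,0,0,0],[0,-6,0,-7,0,0,0],[0,-6,0,-11,0,0,0],[0,-6,0,-15,0,0,0]],
  ],
)

```text
clock: 5.45
ee_pos: [0.4559, -0.0235, 0.2167]
eef_rot: [3.141, -0.002, 0.186]
force: [1.1, 1.1, -0.6]
gripper_width: 0.005
grasp_force: 0.0
```

```bash
python3 - <<'E'
from h import *
gs([.13,0,.32])
w=read_camera('side'); cv2.imwrite('pics/c3.png',cv2.resize(w[110:250,255:415,::-1],(800,600*7//6*0+700))[:600])
E
```

```text
t 5.45 world [ 0.4559 -0.0235  0.2167] station [-0.1041 -0.0014  0.2167] F_st [ 1.24  0.9  -0.57] w 0.004970031263576636 rpy [ 3.141e+00 -2.000e-03  1.860e-01]
shift cm [ 23.43  -0.11 -10.27] turn [ 0.    -0.002  0.001]
```

View pics/c3.png

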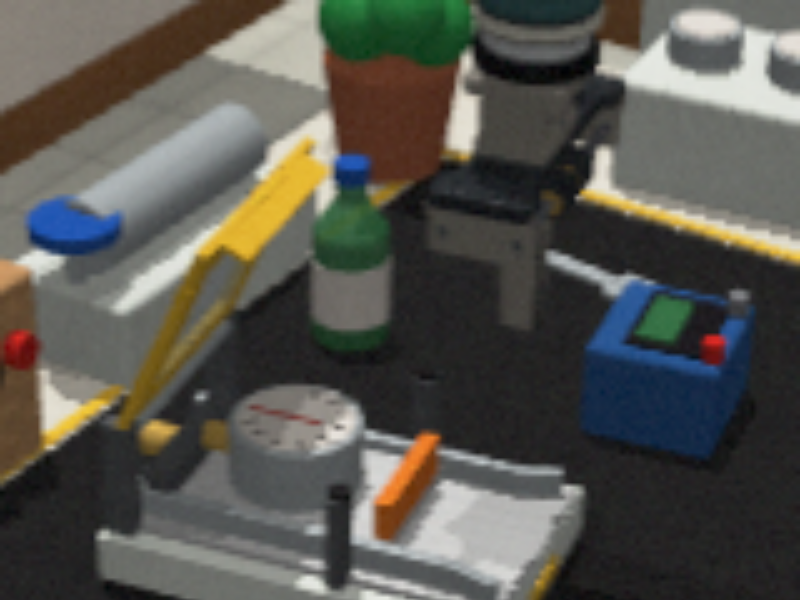

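The side view shows the carrier home (stem in the rear block), with the guard still up. Next I'll go over and behind the guard.

Call:
arm_command(
  series=[
    [[0,0,0,-4,0,0,0],[0,0,0,-8,0,0,0],[0,1,0,-12,0,0,0],[0,5,0,-12.5,0,0,0],[0,9,0,-12.5,0,0,0],[0,13,0,-12.5,0,0,0],[0,17,0,-12.5,0,0,0],[0,21,0,-12.5,0,0,0]],
  ],
)

```text
clock: 6.17
ee_pos: [0.6646, 0.0152, 0.3397]
eef_rot: [3.141, -0.003, 0.185]
force: [1.3, -0.0, 1.2]
gripper_width: 0.007
grasp_force: 0.0
```

Call:
arm_command(
  series=[
    [[0,3,0,0,0,0,0],[0,5.5,0,0,0,0,0],[0,5.5,0,0,0,0,0],[0,5.5,0,3.5,0,0,0],[0,5.5,0,7,0,0,0],[0,5.5,0,8.5,0,0,0],[0,5.5,0,8.5,0,0,0]],
  ],
)

```text
clock: 6.75
ee_pos: [0.7137, 0.0246, 0.2496]
eef_rot: [-3.141, 0.007, 0.186]
force: [-0.0, 0.4, -0.4]
gripper_width: 0.008
grasp_force: 0.0
```

```bash
python3 - <<'E'
from h import *
gs([.11,0,.255])
for th in np.r_[1.3:0:-.1,.05,0]:
    c=np.array([.130-.148*np.cos(th)+.008*np.sin(th)+.01,.122+.148*np.sin(th)+.008*np.cos(th)]); print(round(th,2),c.round(4))
E
```

```text
t 6.75 world [0.7137 0.0246 0.2496] station [ 0.1581 -0.0015  0.2496] F_st [ 0.08  0.43 -0.41] w 0.007726625545795575 rpy [-3.141  0.007  0.186]
shift cm [-4.81 -0.16 -0.51] turn [-0.001  0.007  0.001]
1.3 [0.1081 0.2667]
1.2 [0.0938 0.2628]
1.1 [0.08   0.2575]
1.0 [0.0668 0.2509]
0.9 [0.0543 0.2429]
0.8 [0.0426 0.2337]
0.7 [0.032  0.2235]
0.6 [0.0224 0.2122]
0.5 [0.014 0.2  ]
0.4 [0.0068 0.187 ]
0.3 [0.001  0.1734]
0.2 [-0.0035  0.1592]
0.1 [-0.0065  0.1447]
0.05 [-0.0074  0.1374]
0.0 [-0.008  0.13 ]
```

Call:
arm_command(
  series=[
    [[0,-2,0,-0.6,0,0,0],[0,-4,0,-1.2,0,0,0],[0,-4.8,0,-1.7,0,0,0],[0,-5.4,0,-1.6,0,0,0],[0,-6,0,-1.4,0,0,0],[0,-6.6,0,-1.2,0,0,0],[0,-7.2,0,-1,0,0,0],[0,-7.8,0,-0.8,0,0,0]],
  ],
)

```text
clock: 7.42
ee_pos: [0.6399, 0.0109, 0.2623]
eef_rot: [-3.141, -0.002, 0.186]
force: [3.3, 0.0, 0.1]
gripper_width: 0.006
grasp_force: 1.6
```

```bash
python3 -c "
from h import *
gs([.08,0,.2575])"
```

```text
t 7.42 world [0.6399 0.0109 0.2623] station [ 0.083  -0.0014  0.2623] F_st [ 3.27 -0.59  0.14] w 0.006004950352396287 rpy [-3.141e+00 -2.000e-03  1.860e-01]
shift cm [-0.3  -0.14  0.48] turn [-0.    -0.002  0.001]
```

Call:
arm_command(
  series=[
    [[0,-0.7,0,0.3,0,0,0],[0,-1.3,0,0.65,0,0,0],[0,-2,0,1.05,0,0,0],[0,-2.6,0,1.45,0,0,0],[0,-3.2,0,1.9,0,0,0],[0,-3.7,0,2.4,0,0,0],[0,-4.3,0,2.9,0,0,0],[0,-4.8,0,3.4,0,0,0]],
  ],
)

```text
clock: 8.08
ee_pos: [0.5912, 0.0016, 0.2281]
eef_rot: [3.141, 0.001, 0.186]
force: [0.4, -0.7, 3.7]
gripper_width: 0.004
grasp_force: 1.3
```

```bash
python3 -c "
from h import *
gs([.032,0,.2235])"
```

```text
t 8.08 world [0.5912 0.0016 0.2281] station [ 0.0335 -0.0016  0.2281] F_st [ 0.25 -0.73  3.66] w 0.004196285486767912 rpy [3.141e+00 1.000e-03 1.860e-01]
shift cm [-0.15 -0.16  0.46] turn [0.    0.001 0.001]
```

Call:
arm_command(
  series=[
    [[0,-0.5,0,0.55,0,0,0],[0,-1,0,1.1,0,0,0],[0,-1.4,0,1.7,0,0,0],[0,-1.8,0,2.35,0,0,0],[0,-2.2,0,3,0,0,0],[0,-2.5,0,3.6,0,0,0],[0,-2.8,0,4.2,0,0,0],[0,-3.1,0,4.8,0,0,0]],
  ],
)

```text
clock: 8.75
ee_pos: [0.5613, -0.0039, 0.1798]
eef_rot: [-3.141, 0.0, 0.186]
force: [1.2, -0.3, 2.5]
gripper_width: 0.008
grasp_force: 1.0
```

```bash
python3 -c "
from h import *
gs([-.008,0,.13])"
```

```text
t 8.75 world [ 0.5613 -0.0039  0.1798] station [ 0.003  -0.0015  0.1798] F_st [ 1.13 -0.48  2.55] w 0.007591112545625176 rpy [-3.141  0.     0.186]
shift cm [-1.1  -0.15  4.98] turn [-0.     0.     0.001]
```

Call:
arm_command(
  series=[
    [[0,-0.2,0,0.4,0,0,0],[0,-0.4,0,0.8,0,0,0],[0,-0.5,0,1.2,0,0,0],[0,-0.6,0,1.6,0,0,0],[0,-0.7,0,2,0,0,0],[0,-0.8,0,2.4,0,0,0],[0,-0.8,0,2.7,0,0,0],[0,-0.8,0,3,0,0,0]],
  ],
)

```text
clock: 9.42
ee_pos: [0.5532, -0.0054, 0.15]
eef_rot: [-3.142, 0.001, 0.186]
force: [-0.4, 0.2, 1.1]
gripper_width: 0.008
grasp_force: 0.9
```

Call:
arm_command(
  series=[
    [[0,-0.1,0,0.15,0,0,0],[0,-0.1,0,0.3,0,0,0],[0,-0.1,0,0.45,0,0,0],[0,-0.1,0,0.6,0,0,0]],
  ],
)

```text
clock: 9.75
ee_pos: [0.5526, -0.0055, 0.1444]
eef_rot: [3.142, 0.001, 0.186]
force: [-0.7, -0.0, 1.8]
gripper_width: 0.005
grasp_force: 0.9
```

Call:
arm_command(
  series=[
    [[0,0,0,0.12,0,0,0],[0,0,0,0.24,0,0,0],[0,0,0,0.36,0,0,0],[0,0,0,0.48,0,0,0],[0,0,0,0.6,0,0,0],[0,0,0,0.7,0,0,0],[0,0,0,0.8,0,0,0]],
  ],
)

```text
clock: 10.33
ee_pos: [0.5528, -0.0055, 0.1364]
eef_rot: [3.142, 0.0, 0.186]
force: [-1.0, -0.6, 1.5]
gripper_width: 0.008
grasp_force: 0.9
```

Call:
arm_command(
  series=[
    [[0,0,0,0.07,0,0,0],[0,0,0,0.14,0,0,0],[0,0,0,0.21,0,0,0],[0,0,0,0.28,0,0,0]],
  ],
)

```text
clock: 10.67
ee_pos: [0.5528, -0.0055, 0.1337]
eef_rot: [3.142, 0.0, 0.186]
force: [-0.6, -0.3, 0.9]
gripper_width: 0.003
grasp_force: 0.8
```

Call:
arm_command(
  series=[
    [[0,0,0,0.06,0,0,0],[0,0,0,0.12,0,0,0],[0,0,0,0.18,0,0,0],[0,0,0,0.24,0,0,0]],
  ],
)

```text
clock: 11.0
ee_pos: [0.5528, -0.0055, 0.1313]
eef_rot: [3.142, 0.0, 0.186]
force: [-0.8, -0.5, 1.7]
gripper_width: 0.003
grasp_force: 0.9
```

Call:
arm_command(
  series=[
    [[0,0,0,0.05,0,0,0],[0,0,0,0.1,0,0,0],[0,0,0,0.15,0,0,0]],
  ],
)

```text
clock: 11.25
ee_pos: [0.5528, -0.0055, 0.1298]
eef_rot: [3.142, 0.0, 0.186]
force: [-1.2, 0.2, 1.7]
gripper_width: 0.003
grasp_force: 0.9
```

Call:
arm_command(
  series=[
    [[0,0,0,0.05,0,0,0],[0,0,0,0.1,0,0,0],[0,0,0,0.1,0,0,0]],
  ],
)

```text
clock: 11.5
ee_pos: [0.5528, -0.0055, 0.1289]
eef_rot: [3.141, 0.0, 0.186]
force: [-3.0, -0.3, 2.8]
gripper_width: 0.001
grasp_force: 1.6
```

Call:
arm_command(
  series=[
    [[0,0,0,0.05,0,0,0],[0,0,0,0.05,0,0,0]],
  ],
)

```text
clock: 11.67
ee_pos: [0.5528, -0.0055, 0.1285]
eef_rot: [3.141, 0.0, 0.186]
force: [-2.5, -0.7, 5.1]
gripper_width: 0.004
grasp_force: 2.3
```

The force is rising to about 5 N right at the stop height, so the guard is down. Lift off gently.

Call:
arm_command(
  series=[
    [[0,0,0,-0.1,0,0,0],[0,0,0,-0.3,0,0,0],[0,0,0,-1,0,0,0],[0,0,0,-3,0,0,0],[0,0,0,-6,0,0,0],[0,0,0,-9,0,0,0],[0,-3,-2,-9,0,0,0],[0,-6,-4,-9,0,0,0]],
  ],
)

```text
clock: 12.33
ee_pos: [0.4882, 0.023, 0.2204]
eef_rot: [3.142, -0.005, 0.184]
force: [-0.6, 0.9, 0.0]
gripper_width: 0.004
grasp_force: 0.0
```

Call:
arm_command(
  series=[
    [[0,-1,-4,0,0,0,0],[0,-2,-8,0,0,0,0],[0,-3,-12,0,0,0,0],[0,-4,-16,0,0,0,0],[0,-4,-20,0,0,0,0]],
  ],
)

```text
clock: 12.75
ee_pos: [0.4084, 0.2132, 0.2191]
eef_rot: [3.14, -0.001, 0.186]
force: [1.3, 0.6, 0.4]
gripper_width: 0.004
grasp_force: 0.0
```

```bash
python3 - <<'E'
from h import *
st()
t=read_camera('top'); w=read_camera('side')
o=np.zeros((600,800,3),np.uint8);o[:,:400]=cv2.resize(t[135:285,140:240,::-1],(400,600));o[:300,400:800]=cv2.resize(w[150:240,260:380,::-1],(400,300));o[300:,400:]=cv2.resize(t[160:280,265:385,::-1],(400,300))
cv2.imwrite('pics/c4.png',o)
E
```

```text
t 12.75 world [0.4084 0.2132 0.2191] station [-0.1073  0.2401  0.2191] F_st [1.38 0.31 0.36] w 0.003932260046864264 rpy [ 3.14e+00 -1.00e-03  1.86e-01]
```

View pics/c4.png

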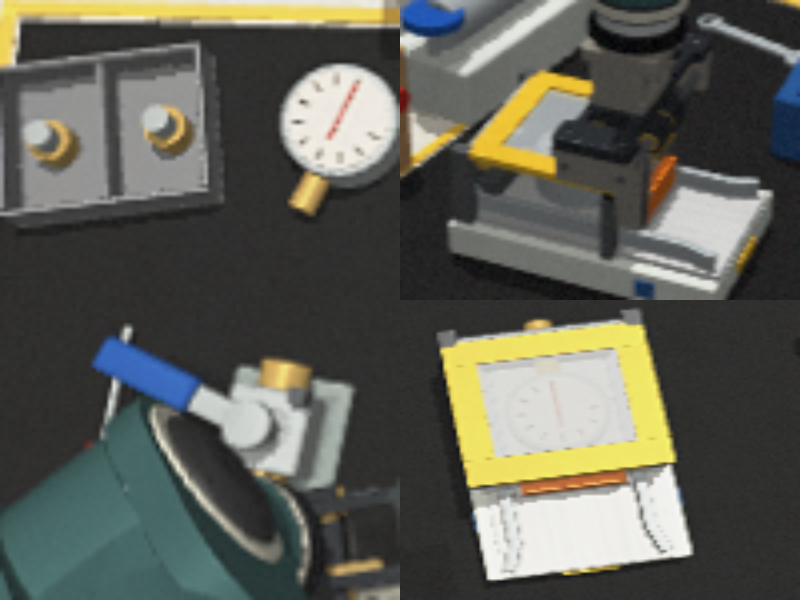

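The guard lies flat and level on its posts with the carrier home beneath it; the lever is at its starting place (grip at about (145,375) in the crop). Next is the lever.

```bash
python3 - <<'E'
from h import *
H=np.array([.4915,.3048,.08])
def W(phi,off,z=.08): return H*[1,1,0]+[0,0,z]+.085*np.array([np.cos(phi),np.sin(phi),0])+off*np.array([-np.sin(phi),np.cos(phi),0])
a=W(1.148,.048); go(a+[0,0,.139])
A=R.from_euler('xyz',[np.pi,0,YAW])
for phi in np.arange(1.148,-.31,-.1): print(round(phi,3),(A.inv().apply(W(phi,.032)-a)*100).round(2))
E
```

```text
t 12.85 world [0.4082 0.2186 0.2197] station [-0.1064  0.2454  0.2197] F_st [-0.03  0.06 -0.07] w 0.00158893618359193 rpy [-3.138e+00 -3.000e-03  1.960e-01]
shift cm [ 10.87 -16.53   0.15] turn [-0.003 -0.003  0.011]
1.148 [1.31 0.91 0.  ]
1.048 [2.18 1.18 0.  ]
0.948 [3.02 1.53 0.  ]
0.848 [3.82 1.97 0.  ]
0.748 [4.57 2.48 0.  ]
0.648 [5.26 3.06 0.  ]
0.548 [5.9  3.71 0.  ]
0.448 [6.46 4.42 0.  ]
0.348 [6.95 5.18 0.  ]
0.248 [7.37 5.99 0.  ]
0.148 [7.7  6.84 0.  ]
0.048 [7.94 7.71 0.  ]
-0.052 [8.1 8.6 0. ]
-0.152 [8.17 9.51 0.  ]
-0.252 [ 8.14 10.42  0.  ]
```

Call:
arm_command(
  series=[
    [[0,2.1,-3.3,0,0,0,0],[0,4.3,-6.6,0,0,0,0],[0,6.5,-9.9,0,0,0,0],[0,8.7,-13.2,0,0,0,0],[0,10.9,-16.5,0,0,0,0],[0,10.9,-16.5,1,0,0,0],[0,10.9,-16.5,4,0,0,0],[0,10.9,-16.5,7,0,0,0]],
  ],
)

```text
clock: 13.52
ee_pos: [0.4881, 0.3952, 0.1484]
eef_rot: [-3.14, -0.003, 0.186]
force: [0.5, -0.3, -0.8]
gripper_width: 0.001
grasp_force: 0.0
```

Call:
arm_command(
  series=[
    [[0,0,0,3,0,0,0],[0,0,0,6,0,0,0],[0,0,0,7,0,0,0],[0,0,0,7,0,0,0]],
  ],
)

```text
clock: 13.85
ee_pos: [0.4859, 0.3922, 0.0757]
eef_rot: [3.139, 0.005, 0.185]
force: [0.4, 0.3, -0.0]
gripper_width: 0.001
grasp_force: 0.0
```

```bash
python3 - <<'E'
from h import *
go([.4852,.4018,.08])
E
```

```text
t 13.85 world [0.4859 0.3922 0.0757] station [0.0018 0.4017 0.0757] F_st [ 0.46  0.2  -0.01] w 0.0009752309647859769 rpy [3.139 0.005 0.185]
shift cm [ 0.11 -0.95 -0.44] turn [0.003 0.005 0.   ]
```

Call:
arm_command(
  series=[
    [[0,0.7,-0.1,0,0,0,0],[0,1.4,0,0,0,0,0],[0,2.3,0.2,0,0,0,0],[0,3.1,0.6,0,0,0,0],[0,3.9,1,0,0,0,0],[0,4.7,1.5,0,0,0,0],[0,5.4,2.1,0,0,0,0],[0,6,2.8,0,0,0,0]],
  ],
)

```text
clock: 14.52
ee_pos: [0.552, 0.3776, 0.0785]
eef_rot: [-3.141, -0.0, 0.186]
force: [-3.3, 1.2, 0.4]
gripper_width: 0.006
grasp_force: 1.2
```

```bash
python3 - <<'E'
from h import *
go([.4852,.4018,.08])
t=read_camera('top')
cv2.imwrite('pics/c5.png',cv2.resize(t[170:270,140:240,::-1],(500,500)))
E
```

```text
t 14.52 world [0.552  0.3776 0.0785] station [0.0641 0.3752 0.0785] F_st [-3.04  1.75  0.42] w 0.005729921320671721 rpy [-3.141 -0.     0.186]
shift cm [-6.12 -3.61 -0.15] turn [-0.001 -0.     0.001]
```

View pics/c5.png

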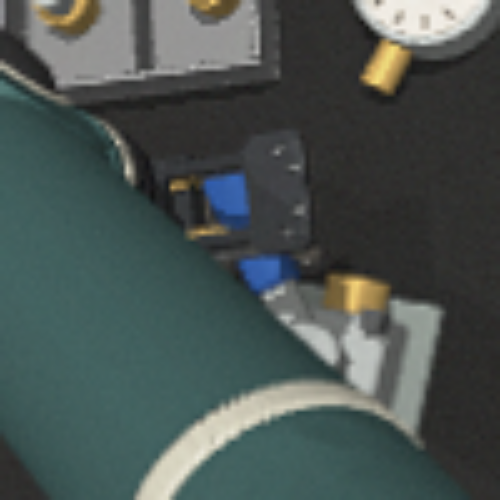

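The picture shows the lever (blue, around (250,240) in the crop) being pushed clockwise; the spare gauge stem (385,70) is clear.

Call:
arm_command(
  series=[
    [[0,0.4,0.7,0,0,0,0],[0,0.8,1.4,0,0,0,0],[0,1.1,2.1,0,0,0,0],[0,1.4,2.7,0,0,0,0],[0,1.6,3.2,0,0,0,0],[0,1.7,3.6,0,0,0,0],[0,1.8,4,0,0,0,0]],
  ],
)

```text
clock: 15.15
ee_pos: [0.5762, 0.3416, 0.0784]
eef_rot: [-3.141, -0.0, 0.186]
force: [-1.7, 2.7, -0.2]
gripper_width: 0.008
grasp_force: 1.3
```

Call:
arm_command(
  series=[
    [[0,0.1,0.3,0,0,0,0],[0,0.1,0.5,0,0,0,0],[0,0.15,0.7,0,0,0,0]],
  ],
)

```text
clock: 15.4
ee_pos: [0.5789, 0.3352, 0.0785]
eef_rot: [-3.141, -0.0, 0.186]
force: [-2.3, 2.4, 0.4]
gripper_width: 0.007
grasp_force: 1.2
```

```bash
python3 - <<'E'
from h import *
go([.4852,.4018,.08])
E
```

```text
t 15.4 world [0.5789 0.3352 0.0785] station [0.0827 0.3286 0.0785] F_st [-1.79  2.81  0.39] w 0.0071827735189098395 rpy [-3.141 -0.     0.186]
shift cm [-7.98 -8.28 -0.15] turn [-0.    -0.     0.001]
```

φ is about 0; the expected stop is near −0.13.

Call:
arm_command(
  series=[
    [[0,0,0.25,0,0,0,0],[0,0.1,0.5,0,0,0,0],[0,0.1,0.75,0,0,0,0],[0,0.1,0.95,0,0,0,0]],
  ],
)

```text
clock: 15.73
ee_pos: [0.5816, 0.3268, 0.0785]
eef_rot: [-3.14, -0.001, 0.186]
force: [-1.4, 7.3, -0.8]
gripper_width: 0.005
grasp_force: 3.4
```

Call:
arm_command(
  series=[
    [[0,0,0.15,0,0,0,0],[0,0,0.3,0,0,0,0],[0,0,0.45,0,0,0,0]],
  ],
)

```text
clock: 15.98
ee_pos: [0.5814, 0.3266, 0.0788]
eef_rot: [-3.134, -0.002, 0.188]
force: [-0.8, 14.5, -3.7]
gripper_width: 0.005
grasp_force: 6.6
```

The lever is on its stop. Back away along the reverse direction, then up.

Call:
arm_command(
  series=[
    [[0,0,-0.5,0,0,0,0],[0,0,-1.5,0,0,0,0],[0,0,-3,0,0,0,0],[0,0,-3,-3,0,0,0],[0,0,-3,-7,0,0,0],[0,0,-3,-11,0,0,0],[0,0,-3,-14,0,0,0],[0,-3,-5,-14,0,0,0]],
  ],
)

```text
clock: 16.65
ee_pos: [0.5529, 0.3635, 0.2253]
eef_rot: [-3.14, -0.014, 0.175]
force: [1.2, -0.3, 0.1]
gripper_width: 0.005
grasp_force: 0.0
```

Call:
arm_command(
  series=[
    [[0,-3,-3,0,0,0,0],[0,-6,-6,0,0,0,0],[0,-9,-9,0,0,0,0],[0,-12,-12,0,0,0,0],[0,-12,-12,0,0,0,0]],
  ],
)

```text
clock: 17.07
ee_pos: [0.3946, 0.467, 0.2196]
eef_rot: [-3.138, 0.002, 0.198]
force: [-1.0, -0.1, 0.6]
gripper_width: 0.007
grasp_force: 0.0
```

```bash
python3 - <<'E'
from h import *
st()
t=read_camera('top')
cv2.imwrite('pics/c6.png',cv2.resize(t[130:290,140:380,::-1],(800,533)))
E
```

```text
t 17.07 world [0.3946 0.467  0.2196] station [-0.0742  0.4921  0.2196] F_st [-0.96  0.05  0.62] w 0.006581247804404898 rpy [-3.138e+00  2.000e-03  1.980e-01]
```

View pics/c6.png

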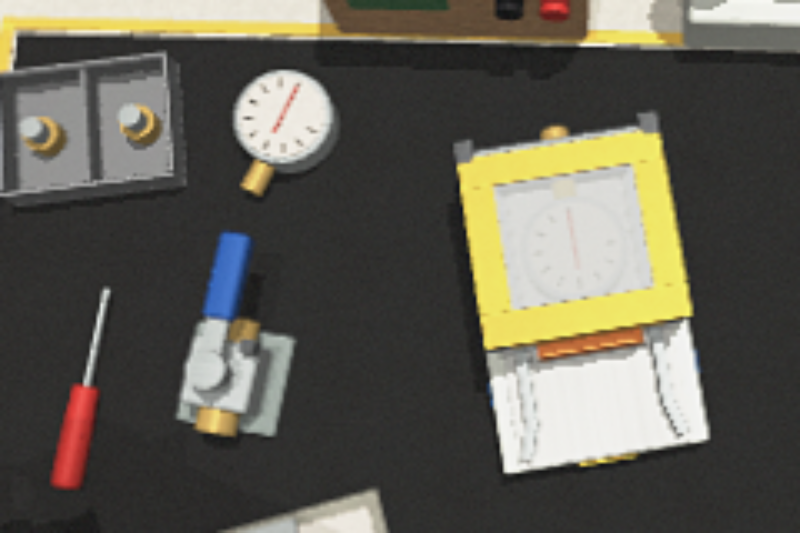

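The lever (230,275) points along the valve's +x, the guard is flat, the carrier is home, and the bystanders are unmoved. Handing in.

```bash
python3 -c "
from plant import job; print(job.close_job())"
```

```text
the job is handed in; nothing more can be done
None
```

The job is handed in at about 17 s: the carrier is home against the rear stop, the guard is down on its stops (about 5 N at last contact), the lever is at its stop, and the other things on the bench look unmoved in the pictures.

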